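# Load the chilled and heated plates of a bioprinter

### The arm

A 7-joint arm with a two-finger parallel gripper is mounted at the origin on the work surface. World frame = base frame: x ahead of the robot, y to its left, z up, the work surface at z = 0. Lengths are in m, angles in degrees, forces in N, time in s.
With the tool pointing down it reaches from about 0.425 to 0.875 m from the base axis. Payload 8.4 kg.
Tool frame: the origin (TCP) lies at the very end of the fingers, on their centre line; the grasp point (between the pads) lies grasp_offset behind it (grasp_offset is the distance from the TCP to the grasp point, in m); x points along the fingers, z is the direction in which the jaws open and shut, and the axes are right-handed (so a half turn about x gives the same grasp; the last joint's range is limited). The gripper opens to 87 mm and grips with 3 to 60 N. Pads are 19 mm wide; open, the fingers measure 117 mm over their backs; the gripper's body (75 mm by 190 mm) begins 51 mm behind the grasp point.
Start: joints at [71.322, 19.091, 2.286, 83.961, -0.768, 76.965, -3.352], TCP at [0.146, -0.633, 0.223] pointing down, gripper open.
Joint ranges: [-147.57, 147.57], [-21.85, 119.76], [-74.77, 79.35], [14.55, 137.4], [-85.83, 265.84], [4.83, 119.75], [-152.11, 152.11]. Speed limits (degrees/s): [127.2, 127.2, 159.86, 159.86, 180, 180, 180].

### API

Orientations are given as a 3x3 rotation matrix whose columns are the frame's x, y, z axes.
In Python, from rig import * gives the robot as it stands.
- The arm moves only by the shell command python3 -m jog 'ROWS'. ROWS is JSON, a list of rows, each an object of numbers: "tx", "ty", "tz": the shift along the world's x, y, z in cm; "ax", "ay", "az": the turn, a rotation vector about the world's x, y, z in degrees; "gripper": the finger opening in cm, from 0 to 8.7. In form: [{"tx": .., "ty": .., "tz": .., "ax": .., "ay": .., "az": .., "gripper": ..}, ...]. A call has 1 to 20 rows; each row is the pose to reach, as a shift and turn from the pose commanded when the call began; what a row does not reach only later rows make up. A row lasts 1/8 s, in which the tool goes at most 62.5 mm and 10.7 degrees, less where a joint would pass 70% of its speed; a pose out of reach is approached as far as the arm can. A call with a gripper value outside its range is refused whole. The fingers move at their own pace and stop on an object; the grip force is fixed at half the most. Time passes only in rows, so rows that repeat a pose let the fingers close. It gives the time, the measured TCP pose, the force and the opening at its end, in the units of the state.
- state(): the state, without advancing time (a new reading comes with each control period).
- camera(name): name is "side" or "top" or "wrist"; returns the picture (400x640x3 uint8, red, green, blue); there is no depth.
- camera_params(name): a dict with "fov_y" (degrees; the focal length in pixels is half the picture's height over the tangent of half this angle, whatever the lens; pixels are square), "cx", "cy" (the principal point, pixels), "R" (3x3) and "t" (3): a world point X has camera coordinates R X + t; the wrist camera has in their place "hand_eye" (4x4, takes a point from camera to tool coordinates, whose origin is the TCP and whose axes are the tool frame's). Camera axes: x right, y down, z forward; pixel columns grow to the right and rows downward; lengths in m; the calibration is good to about 2 mm. A picture is of the moment at which its call begins: read the wrist's pose just before it. camera_params takes no time and is no camera call.
- close_job(): hands the job in, once; it reports no verdict.
The state is a dict: "clock": time; "q": joint angles; "dq": joint speeds; "joint_efforts": joint torques, N m; "position": TCP position; "tool_rot": TCP orientation; "wrist_force": force on the tool from outside, world axes, zero at the start; "wrist_torque": the same for the moment, N m; "grip_width": finger opening in m.
Only numpy, scipy, OpenCV 4.12 (cv2) and the standard library are available. Lean on these libraries where they do the work, as an engineer would, in place of code of your own. Each camera call takes 0.05 s, during which the arm holds its last target. There are 200 camera calls.

### The job

Load the two temperature plates for the print, one thing at a time from the bottom up, the chilled one first: centre the aluminium block on the blue-ringed chilled plate, stand the blue-lidded dish in the middle of the block, and set the black light shield over the dish so that its rim sits centred on the block. Then centre the brass block on the red-ringed heated plate and stand the red-lidded dish in the middle of it. Keep the dishes upright, and leave the green-lidded dish where it is.

Things in the scene. Friction and masses are not known exactly. Their poses are not given: they have to be found in the camera images.
- chill_plate: the chilled temperature plate, fixed to the table: a black square slab 110 x 110 mm, 14 mm high, flat on top, with a blue ring (92 mm outside diameter) around an aluminium disc 74 mm in diameter at its middle, flush. Origin: centre of its underside, z up, so the surface to load is 14 mm above it.
- heat_plate: the heated temperature plate, fixed to the table: a black square slab 110 x 110 mm, 14 mm high, flat on top, with a red ring (92 mm outside diameter) around an aluminium disc 74 mm in diameter at its middle, flush. Origin: centre of its underside, z up, so the surface to load is 14 mm above it.
- alu_block: plain solid silver aluminium disc, 64 mm in diameter and 22 mm high, about 190 g, flat top and bottom, two small black dots on top. Starts on the table. Origin: centre of the underside, z up.
- brass_block: plain solid yellow brass disc, 64 mm in diameter and 22 mm high, about 600 g, flat top and bottom, two small black dots on top. Starts on the table. Origin: centre of the underside, z up.
- blue_dish: round lidded culture dish, lid taped on (one piece, about 35 g): blue lid 42 mm in diameter, from 8 to 18 mm above the underside, over a clear base 38 mm in diameter; 18 mm high overall, flat top and bottom. Starts upright on the table. Origin: centre of the underside, z up.
- red_dish: round lidded culture dish, lid taped on (one piece, about 35 g): red lid 42 mm in diameter, from 8 to 18 mm above the underside, over a clear base 38 mm in diameter; 18 mm high overall, flat top and bottom. Starts upright on the table. Origin: centre of the underside, z up.
- green_dish: round lidded culture dish, lid taped on (one piece, about 35 g): green lid 42 mm in diameter, from 8 to 18 mm above the underside, over a clear base 38 mm in diameter; 18 mm high overall, flat top and bottom. A spare, upright on the table: to be left where it is. Origin: centre of the underside, z up.
- shield: light shield: a black round cap, open below, 58 mm outside and 52 mm inside diameter, 32 mm high, hollow 27 mm deep from its rim; on the middle of its top a white cylindrical knob 22 mm in diameter and 20 mm high (from 32 to 52 mm above the rim) to lift it by; about 60 g. Starts mouth down on the table. Origin: centre of the rim's underside, z up.
Not all that is in view belongs to the job. Of the things that look like the blue_dish, take the one that is farthest to the robot's left at the start.

How it is judged (in metres and radians):
On the way, in this order (a step that is already met when the one before it is completed fails the run):
1. the aluminium block is set down on the chilled plate, centred, and released (horizontal distance between alu_block and chill_plate below 0.01 m and z of alu_block in the frame of chill_plate between 0.011 and 0.017 m and angle between alu_block's own z axis and vertical below 0.1 rad and contact force between the fingers and alu_block below 0.2 N and linear speed of alu_block below 0.02 m/s), for 0.2 s.
2. then the blue-lidded dish is set down on the aluminium block and released (horizontal distance between blue_dish and alu_block below 0.008 m and z of blue_dish in the frame of alu_block between 0.019 and 0.025 m and angle between blue_dish's own z axis and vertical below 0.1 rad and contact force between the fingers and blue_dish below 0.2 N and linear speed of blue_dish below 0.02 m/s), for 0.2 s.
3. then the light shield is set over the blue-lidded dish, rim on the block, and released (horizontal distance between shield and alu_block below 0.008 m and z of shield in the frame of alu_block between 0.019 and 0.025 m and angle between shield's own z axis and vertical below 0.1 rad and contact force between the fingers and shield below 0.2 N and linear speed of shield below 0.02 m/s), for 0.2 s.
4. then the brass block is set down on the heated plate, centred, and released (horizontal distance between brass_block and heat_plate below 0.01 m and z of brass_block in the frame of heat_plate between 0.011 and 0.017 m and angle between brass_block's own z axis and vertical below 0.1 rad and contact force between the fingers and brass_block below 0.2 N and linear speed of brass_block below 0.02 m/s), for 0.2 s.
5. then the red-lidded dish is set down on the brass block and released (horizontal distance between red_dish and brass_block below 0.008 m and z of red_dish in the frame of brass_block between 0.019 and 0.025 m and angle between red_dish's own z axis and vertical below 0.1 rad and contact force between the fingers and red_dish below 0.2 N and linear speed of red_dish below 0.02 m/s), for 0.2 s.
At the end, for the whole second after the job is handed in: Aluminium block on the chilled plate, brass on the heated, within 10 mm of centre; blue dish and over it the shield on the aluminium block, red dish on the brass, within 8 mm of the block's centre; heights within 3 mm, tilts under 0.1 rad, all released and at rest (horizontal distance between alu_block and chill_plate below 0.01 m and z of alu_block in the frame of chill_plate between 0.011 and 0.017 m and angle between each of alu_block, blue_dish, shield, brass_block, red_dish's own z axis and vertical below 0.1 rad and linear speed of each of alu_block, blue_dish, shield, brass_block, red_dish below 0.01 m/s and contact force between the fingers and alu_block below 0.2 N and horizontal distance between each of blue_dish, shield and alu_block below 0.008 m and z of blue_dish in the frame of alu_block between 0.019 and 0.025 m and contact force between the fingers and blue_dish below 0.2 N and z of shield in the frame of alu_block between 0.019 and 0.025 m and contact force between the fingers and shield below 0.2 N and horizontal distance between brass_block and heat_plate below 0.01 m and z of brass_block in the frame of heat_plate between 0.011 and 0.017 m and contact force between the fingers and brass_block below 0.2 N and horizontal distance between red_dish and brass_block below 0.008 m and z of red_dish in the frame of brass_block between 0.019 and 0.025 m and contact force between the fingers and red_dish below 0.2 N); the robot touches nothing.
It fails at once if the green-lidded dish is moved from its place (more than 15 mm) (distance of green_dish from where it was at the start of the episode above 0.015 m).
It fails at once if the blue-lidded dish is tipped (more than 0.5 rad) (angle between blue_dish's own z axis and vertical above 0.5 rad).
It fails at once if the red-lidded dish is tipped (more than 0.5 rad) (angle between red_dish's own z axis and vertical above 0.5 rad).
It fails at once if the green-lidded dish is tipped (more than 0.5 rad) (angle between green_dish's own z axis and vertical above 0.5 rad).
It also fails if it takes over 128 s, if anything falls off the work surface, if the arm or the gripper's body presses on something with over 40 N, if the wrist force passes 120 N, or if a joint passes its speed limit or range.

## Working session

There is one attempt and no reset: what is moved stays moved. The work goes in short steps, Python scripts to look and compute and a shell command to move; the robot and the scene stay as the last step left them, time stands still between calls to the robot, and variables do not carry over. Pictures are saved under pics/ and viewed, about 12 in all and at most 16, crops included, and the job is handed in when it is done.

```bash
ls; mkdir -p pics; python3 - <<'E'
from rig import *
import cv2, numpy as np
s=state(); print(s)
for n in ("top","side"):
    p=camera_params(n); print(n,p)
    cv2.imwrite(f"pics/{n}0.png",camera(n)[:,:,::-1])
print(camera_params("wrist"))
E
```

```text
pics
{'clock': 0.0, 'q': array([71.32115242, 19.13033175,  2.28377323, 84.01046568, -0.76712116,
       76.96359983, -3.35220614]), 'dq': array([-0.05713052,  0.00764299,  0.01480633,  0.03050257, -0.01533324,
        0.02843249,  0.01740334]), 'joint_efforts': array([ 7.43156234e-04, -6.56368375e+01,  1.33557435e+00, -4.03818834e+01,
       -5.97979082e-02,  4.47259122e-02,  1.17095324e-04]), 'position': array([ 0.14603935, -0.6329175 ,  0.22168022]), 'tool_rot': array([[-4.57738906e-04,  9.74391030e-01,  2.24859757e-01],
       [ 1.48754567e-03,  2.24860195e-01, -9.74389901e-01],
       [-9.99998789e-01, -1.11527009e-04, -1.55237842e-03]]), 'wrist_force': array([-0.46828946, -0.02630538,  0.07378166]), 'wrist_torque': array([-0.0154728 , -0.0340007 ,  0.01624703]), 'grip_width': 0.08727339481070281}
top {'fov_y': 47.599936527045585, 'cx': 327.4200742385332, 'cy': 200.47354719327674, 'R': array([[-0.01070042, -0.99990773,  0.00836827],
       [-0.99183266,  0.00954957, -0.12718798],
       [ 0.12709633, -0.00966088, -0.99184333]]), 't': array([-0.00476236,  0.51416969,  0.99522256])}
side {'fov_y': 52.10625673559092, 'cx': 321.8484320825181, 'cy': 194.0883643155994, 'R': array([[-0.94834326, -0.31652113,  0.02143434],
       [-0.22184485,  0.61334762, -0.75801686],
       [ 0.22678165, -0.72361528, -0.65188266]]), 't': array([0.46733725, 0.13404199, 0.95451782])}
{'fov_y': 62.272148067407024, 'cx': 316.8060126606275, 'cy': 196.6135227351408, 'hand_eye': array([[-1.98109136e-04, -2.66781181e-01,  9.63757108e-01,
        -1.62767393e-01],
       [ 1.84890333e-03, -9.63755577e-01, -2.66780377e-01,
         7.29348407e-02],
       [ 9.99998271e-01,  1.72904210e-03,  6.84181399e-04,
        -1.18946153e-03],
       [ 0.00000000e+00,  0.00000000e+00,  0.00000000e+00,
         1.00000000e+00]])}
```

View pics/top0.png

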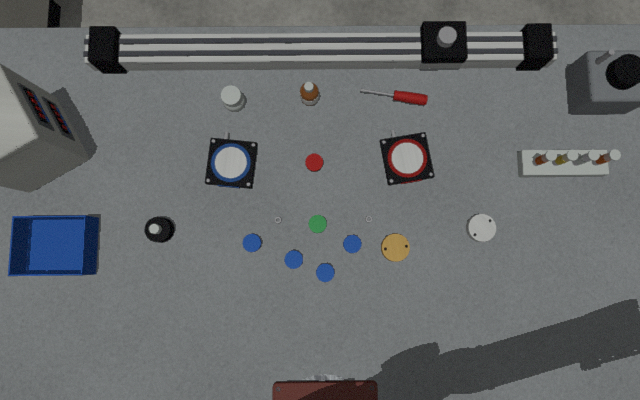

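View pics/side0.png

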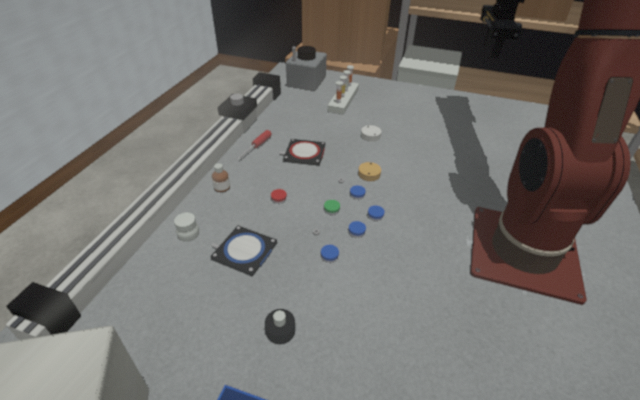

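```bash
python3 -c "
import rig; print([n for n in dir(rig) if n[0]!='_']); print(getattr(rig,'grasp_offset',None))"
```

```text
['PlanningError', 'camera', 'camera_params', 'close_job', 'grasp_offset', 'state']
0.0187
```

Picture 1 (top): candidates for the blue dish are the blue lids at (252,242), (293,259), (325,272) and (352,243). The robot's left is image left, so I take (252,242). The other things:
- Chilled plate (231,162), heated plate (407,158).
- Aluminium block (482,228) with two dots. The white cap at (232,98) is a jar.
- Brass block (396,248).
- Red dish (314,162), not the screwdriver.
- Green dish (318,224).
- Shield (158,229).

Picture 2 (side) agrees.

```bash
cat > h.py <<'E'
from rig import *
import cv2, numpy as np
def cam(name, s=None):
    p=camera_params(name); f=200/np.tan(np.radians(p['fov_y']/2))
    if name=='wrist':
        T=np.eye(4);T[:3,:3]=s['tool_rot'];T[:3,3]=s['position'];T=T@p['hand_eye']
        R=T[:3,:3].T;t=-R@T[:3,3]
    else: R,t=np.array(p['R']),np.array(p['t'])
    return f,p['cx'],p['cy'],R,t
def ray(c,u,v,z):
    f,cx,cy,R,t=c; d=R.T@np.array([(u-cx)/f,(v-cy)/f,1]); o=-R.T@t
    return o+d*(z-o[2])/d[2]
def proj(c,X):
    f,cx,cy,R,t=c; Y=R@np.array(X)+t; return Y[:2]/Y[2]*f+[cx,cy]
def blob(im,uv,tol=45,r=60):
    """centroid of the patch coloured like pixel uv (flood fill), holes filled"""
    b=cv2.GaussianBlur(im,(3,3),0); m=np.zeros((402,642),np.uint8)
    cv2.floodFill(b.copy(),m,(int(uv[0]),int(uv[1])),0,(tol,)*3,(tol,)*3,4|cv2.FLOODFILL_FIXED_RANGE|cv2.FLOODFILL_MASK_ONLY|(255<<8))
    cs,_=cv2.findContours(m[1:-1,1:-1],cv2.RETR_EXTERNAL,cv2.CHAIN_APPROX_NONE)
    c=cv2.convexHull(max(cs,key=cv2.contourArea)); M=cv2.moments(c)
    return np.array([M['m10']/M['m00'],M['m01']/M['m00']]), cv2.boundingRect(c), M['m00']
E
python3 - <<'E'
from h import *
top=cv2.imread('pics/top0.png')[:,:,::-1].copy(); side=cv2.imread('pics/side0.png')[:,:,::-1].copy()
ct,cs=cam('top'),cam('side')
P=dict(chill=((231,162),(243,248),.014),heat=((407,158),(304,150),.014),alu=((482,228),(371,131),.022),brass=((396,248),(370,170),.022),
 blue=((252,242),(330,252),.018),red=((314,162),(279,195),.018),green=((318,224),(332,206),.018),knob=((154,229),(280,316),.052),
 b2=((293,259),(357,228),.018),b3=((325,272),(375,211),.018),b4=((352,243),(358,190),.018),jar=((232,96),(186,219),.04))
for n,(a,b,z) in P.items():
    out=[]
    for im,c,uv in((top,ct,a),(side,cs,b)):
        q,bb,A=blob(im,uv); X=ray(c,*q,z)
        out.append((q.round(1).tolist(),bb[2:],(X[:2]*1000).round(0).tolist()))
    print(n,out, 'reach',np.hypot(*X[:2]).round(3))
cv2.imwrite('pics/crop0.png',cv2.resize(top[140:300,130:340,::-1],None,fx=3.8,fy=3.6,interpolation=cv2.INTER_CUBIC))
E
```

```text
chill [([230.3, 162.1], (32, 31), [609.0, 215.0]), ([243.9, 247.2], (33, 25), [608.0, 215.0])] reach 0.645
heat [([406.9, 157.6], (31, 30), [616.0, -197.0]), ([304.2, 149.5], (24, 14), [615.0, -197.0])] reach 0.645
alu [([482.5, 227.3], (28, 30), [450.0, -363.0]), ([322.4, 221.3], (326, 257), [464.0, 83.0])] reach 0.471
brass [([403.5, 252.1], (49, 36), [396.0, -181.0]), ([375.8, 255.7], (572, 335), [318.0, 146.0])] reach 0.35
blue [([251.3, 242.5], (19, 20), [422.0, 164.0]), ([329.2, 252.8], (19, 19), [419.0, 169.0])] reach 0.452
red [([313.9, 162.2], (19, 19), [606.0, 20.0]), ([278.5, 194.6], (17, 12), [604.0, 24.0])] reach 0.604
green [([317.3, 223.5], (21, 20), [463.0, 13.0]), ([331.4, 206.8], (18, 17), [460.0, 23.0])] reach 0.461
knob [([153.6, 228.1], (10, 9), [454.0, 373.0]), ([279.1, 315.9], (11, 11), [452.0, 374.0])] reach 0.587
b2 [([293.1, 259.1], (19, 19), [383.0, 69.0]), ([356.9, 228.4], (18, 16), [380.0, 75.0])] reach 0.388
b3 [([324.8, 272.3], (19, 20), [353.0, -3.0]), ([375.8, 212.1], (18, 16), [350.0, 4.0])] reach 0.35
b4 [([351.9, 243.4], (19, 20), [417.0, -65.0]), ([357.1, 191.5], (17, 14), [414.0, -57.0])] reach 0.418
jar [([305.3, 199.4], (640, 375), [516.0, 40.0]), ([351.1, 258.8], (640, 331), [365.0, 188.0])] reach 0.411
```

View pics/crop0.png

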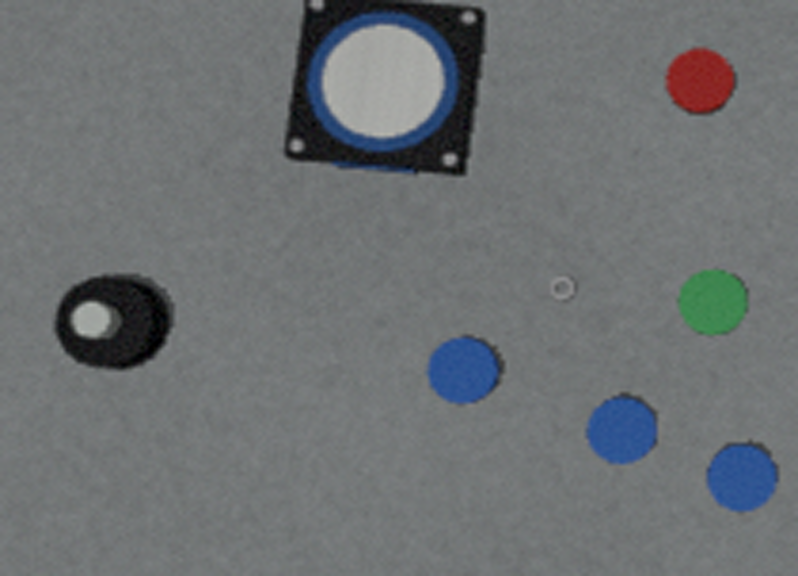

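Picture 3 (crop): at (463,370) in the crop is a plain blue-lidded dish, the leftmost one. The shield is clear. Now I move over the aluminium block.

```bash
python3 -m jog '[{"tx":5,"ty":4.5,"tz":-1},{"tx":10,"ty":9,"tz":-2},{"tx":15,"ty":13.5,"tz":-4},{"tx":20,"ty":18,"tz":-6},{"tx":25,"ty":22,"tz":-8},{"tx":29,"ty":26,"tz":-9},{"tx":30.4,"ty":27,"tz":-9},{"tx":30.4,"ty":27,"tz":-9},{"tx":30.4,"ty":27,"tz":-9},{"tx":30.4,"ty":27,"tz":-9}]'; python3 - <<'E'
from h import *
s=state(); im=camera('wrist').copy(); cv2.imwrite('pics/w1.png',im[:,:,::-1])
c=cam('wrist',s); print(s['clock'],s['position'],s['tool_rot'][:,2],s['q'].round(0), proj(c,[.45,-.363,.022]))
uv=proj(c,[.45,-.363,.022]); q,bb,A=blob(im,uv,60); print(q,bb,A,ray(c,*q,.022))
E
```

```text
0.1 [ 0.14603034 -0.63293451  0.2217308 ] [ 0.22480306 -0.97440305 -0.00151268] [71. 19.  2. 84. -1. 77. -3.] [  83.67858612 -251.8393093 ]schema error: expected keys tx, ty, tz, ax, ay, az, gripper
Traceback (most recent call last):
  File "h.py", line 18, in blob
    cv2.floodFill(b.copy(),m,(int(uv[0]),int(uv[1])),0,(tol,)*3,(tol,)*3,4|cv2.FLOODFILL_FIXED_RANGE|cv2.FLOODFILL_MASK_ONLY|(255<<8))
    ~~~~~~~~~~~~~^^^^^^^^^^^^^^^^^^^^^^^^^^^^^^^^^^^^^^^^^^^^^^^^^^^^^^^^^^^^^^^^^^^^^^^^^^^^^^^^^^^^^^^^^^^^^^^^^^^^^^^^^^^^^^^^^^^^^
cv2.error: OpenCV(4.12.0) /io/opencv/modules/imgproc/src/floodfill.cpp:522: error: (-211:One of the arguments' values is out of range) Seed point is outside of image in function 'floodFill'
```

View pics/w1.png

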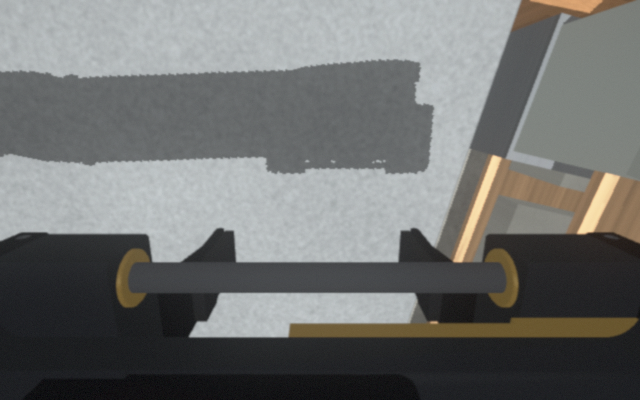

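Picture 4 shows bare table: the arm had not moved because the jog refused rows without all seven keys. I'll write full rows.

```bash
python3 -m jog '[{"tx":5,"ty":4.5,"tz":-1,"ax":0,"ay":0,"az":0,"gripper":8.7},{"tx":10,"ty":9,"tz":-2,"ax":0,"ay":0,"az":0,"gripper":8.7},{"tx":15,"ty":13.5,"tz":-4,"ax":0,"ay":0,"az":0,"gripper":8.7},{"tx":20,"ty":18,"tz":-6,"ax":0,"ay":0,"az":0,"gripper":8.7},{"tx":25,"ty":22,"tz":-8,"ax":0,"ay":0,"az":0,"gripper":8.7},{"tx":29,"ty":26,"tz":-9,"ax":0,"ay":0,"az":0,"gripper":8.7},{"tx":30.4,"ty":27,"tz":-9,"ax":0,"ay":0,"az":0,"gripper":8.7},{"tx":30.4,"ty":27,"tz":-9,"ax":0,"ay":0,"az":0,"gripper":8.7},{"tx":30.4,"ty":27,"tz":-9,"ax":0,"ay":0,"az":0,"gripper":8.7},{"tx":30.4,"ty":27,"tz":-9,"ax":0,"ay":0,"az":0,"gripper":8.7}]'; cat > look.py <<'E'
import sys
from h import *
tag,x,y,z=sys.argv[1],*map(float,sys.argv[2:5]); tol=int(sys.argv[5]) if len(sys.argv)>5 else 60
s=state(); im=camera('wrist').copy(); cv2.imwrite(f'pics/{tag}.png',im[:,:,::-1])
c=cam('wrist',s); uv=proj(c,[x,y,z]); print('t',s['clock'],'tcp',s['position'].round(4),'jaw',s['tool_rot'][:,2].round(3),'q',s['q'].round(0),'expect px',uv.round(0),'col',im[int(uv[1]),int(uv[0])])
q,bb,A=blob(im,uv,tol); X=ray(c,*q,z); print('px',q.round(1),'box',bb,'pos',X.round(4),'diam mm',(1000*np.linalg.norm(ray(c,bb[0],q[1],z)-ray(c,bb[0]+bb[2],q[1],z))).round(1),
 'delta cm',((X-s['position'])*100).round(2))
E
python3 look.py w2 .45 -.363 .022
```

```text
clock: 1.4
position: [0.449, -0.3647, 0.1326]
tool_rot: [[-0.0, 0.975, 0.223], [-0.0, 0.223, -0.975], [-1.0, -0.0, 0.0]]
wrist_force: [-0.0, 0.7, 0.1]
grip_width: 0.0871
t 1.4 tcp [ 0.449  -0.3647  0.1326] jaw [ 0.223 -0.975  0.   ] q [ 44.  15. -11. 100.   3.  65. -45.] expect px [316. 192.] col [138 139 137]
px [306.2 133.1] box (0, 0, 640, 263) pos [ 0.4964 -0.3439  0.022 ] diam mm 520.7 delta cm [  4.74   2.07 -11.06]
```

View pics/w2.png

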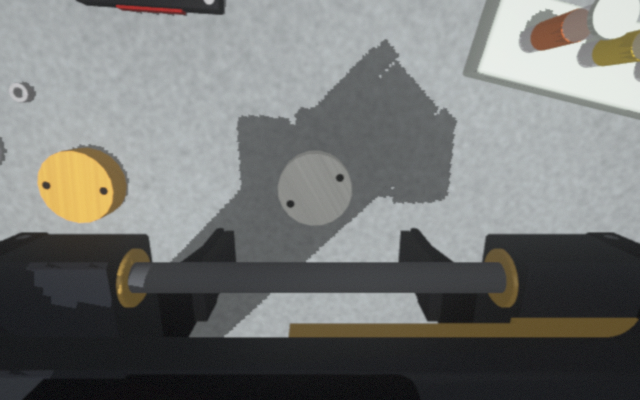

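Picture 5: the aluminium block is at about (315,188), shaded, diameter about 74 px, with two dots. The brass block is at (77,186). I'll refine with a tighter tolerance.

```bash
python3 - <<'E'
from h import *
s=state(); c=cam('wrist',s); im=cv2.imread('pics/w2.png')[:,:,::-1].copy()
for tol in (18,24):
    q,bb,A=blob(im,(315,200),tol); print(q,bb,A,ray(c,*q,.022))
q,bb,A=blob(im,(75,200),50); print('brass',q,bb,ray(c,*q,.022))
E
```

```text
[314.47914164 188.44571223] (278, 152, 74, 73) 4163.0 [ 0.45275573 -0.36073201  0.022     ]
[314.51234712 188.26326244] (278, 151, 74, 75) 4279.0 [ 0.45291809 -0.36072394  0.022     ]
brass [ 74.66968793 186.55301133] (37, 151, 76, 72) [ 0.40869385 -0.16182684  0.022     ]
```

```bash
python3 -m jog '[{"tx":0.3,"ty":0.2,"tz":-3,"ax":0,"ay":0,"az":0,"gripper":8.7},{"tx":0.3,"ty":0.2,"tz":-7,"ax":0,"ay":0,"az":0,"gripper":8.7},{"tx":0.3,"ty":0.2,"tz":-10.5,"ax":0,"ay":0,"az":0,"gripper":8.7},{"tx":0.3,"ty":0.2,"tz":-12.3,"ax":0,"ay":0,"az":0,"gripper":8.7},{"tx":0.3,"ty":0.2,"tz":-12.8,"ax":0,"ay":0,"az":0,"gripper":8.7},{"tx":0.3,"ty":0.2,"tz":-12.8,"ax":0,"ay":0,"az":0,"gripper":8.7},{"tx":0.3,"ty":0.2,"tz":-12.8,"ax":0,"ay":0,"az":0,"gripper":8.7}]'; python3 -m jog '[{"tx":0,"ty":0,"tz":0,"ax":0,"ay":0,"az":0,"gripper":5.8},{"tx":0,"ty":0,"tz":0,"ax":0,"ay":0,"az":0,"gripper":5.8},{"tx":0,"ty":0,"tz":0,"ax":0,"ay":0,"az":0,"gripper":5.8},{"tx":0,"ty":0,"tz":0,"ax":0,"ay":0,"az":0,"gripper":5.8},{"tx":0,"ty":0,"tz":0,"ax":0,"ay":0,"az":0,"gripper":5.8},{"tx":0,"ty":0,"tz":0,"ax":0,"ay":0,"az":0,"gripper":5.8}]'
```

```text
clock: 2.33
position: [0.4539, -0.362, 0.0059]
tool_rot: [[0.002, 0.974, 0.225], [-0.001, 0.225, -0.974], [-1.0, 0.001, 0.002]]
wrist_force: [0.2, -0.2, -0.1]
grip_width: 0.087
clock: 3.08
position: [0.4532, -0.3614, 0.0047]
tool_rot: [[0.0, 0.974, 0.225], [-0.0, 0.225, -0.974], [-1.0, 0.0, 0.0]]
wrist_force: [-1.1, 0.0, 2.7]
grip_width: 0.0632
```

```bash
python3 -m jog '[{"tx":0,"ty":0,"tz":2,"ax":0,"ay":0,"az":0,"gripper":5.8},{"tx":0,"ty":1,"tz":6,"ax":0,"ay":0,"az":0,"gripper":5.8},{"tx":1,"ty":4,"tz":10,"ax":0,"ay":0,"az":0,"gripper":5.8},{"tx":2,"ty":8.5,"tz":13,"ax":0,"ay":0,"az":0,"gripper":5.8},{"tx":3.5,"ty":13.5,"tz":14,"ax":0,"ay":0,"az":0,"gripper":5.8},{"tx":5,"ty":18.5,"tz":14,"ax":0,"ay":0,"az":0,"gripper":5.8},{"tx":6.5,"ty":23.5,"tz":14,"ax":0,"ay":0,"az":0,"gripper":5.8},{"tx":8,"ty":28.5,"tz":14,"ax":0,"ay":0,"az":0,"gripper":5.8},{"tx":9.5,"ty":33.5,"tz":14,"ax":0,"ay":0,"az":0,"gripper":5.8},{"tx":11,"ty":38.5,"tz":14,"ax":0,"ay":0,"az":0,"gripper":5.8},{"tx":12.5,"ty":43.5,"tz":14,"ax":0,"ay":0,"az":0,"gripper":5.8},{"tx":13.5,"ty":48.5,"tz":14,"ax":0,"ay":0,"az":0,"gripper":5.8},{"tx":14.5,"ty":53,"tz":14,"ax":0,"ay":0,"az":0,"gripper":5.8},{"tx":15.3,"ty":56.5,"tz":14,"ax":0,"ay":0,"az":0,"gripper":5.8},{"tx":15.6,"ty":57.6,"tz":14,"ax":0,"ay":0,"az":0,"gripper":5.8},{"tx":15.6,"ty":57.6,"tz":14,"ax":0,"ay":0,"az":0,"gripper":5.8},{"tx":15.6,"ty":57.6,"tz":14,"ax":0,"ay":0,"az":0,"gripper":5.8},{"tx":15.6,"ty":57.6,"tz":14,"ax":0,"ay":0,"az":0,"gripper":5.8}]';python3 look.py w3 .609 .215 .014 40
```

```text
clock: 5.32
position: [0.6094, 0.213, 0.1446]
tool_rot: [[0.0, 0.975, 0.223], [-0.001, 0.223, -0.975], [-1.0, 0.0, 0.001]]
wrist_force: [-0.4, -0.4, -1.6]
grip_width: 0.0634
t 5.325 tcp [0.6094 0.213  0.1446] jaw [ 0.223 -0.975  0.001] q [  -0.   24.  -30.   89.   13.   70. -109.] expect px [316. 188.] col [157 158 155]
px [299.9 180.9] box (0, 47, 535, 216) pos [0.6121 0.2303 0.014 ] diam mm 485.4 delta cm [  0.27   1.73 -13.06]
```

View pics/w3.png

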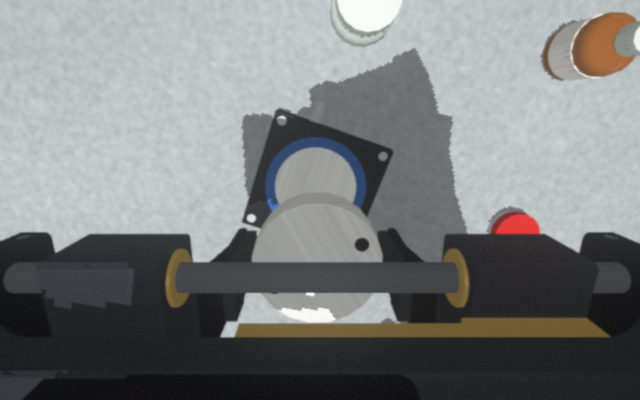

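Picture 6: the chilled plate lies behind the held block, with its blue ring (outer top at row 136, columns 265–367) partly visible. I'll fit the ring in the plate's plane.

```bash
cat > ring.py <<'E'
import sys
from h import *
from scipy.optimize import least_squares
def ring(im,c,x,y,colour,z=.014):
    """median-radius circle fit to ring pixels (r 37..46) in plane z; returns centre"""
    h=cv2.cvtColor(np.ascontiguousarray(im),cv2.COLOR_RGB2HSV).astype(int); H,S,V=h[...,0],h[...,1],h[...,2]
    m=((abs(H-112)<15) if colour=='b' else ((H<10)|(H>170)))&(S>110)&(V>40)
    P=np.array([ray(c,u,v,z)[:2] for v,u in np.argwhere(m)]); P=P[np.hypot(*(P-[x,y]).T)<.065]
    # area model: pixels inside 37..46; penalise those outside the band
    f=lambda p:(lambda d:np.maximum(d-.046,0)+np.maximum(.037-d,0))(np.hypot(*(P-p).T))*1e3
    r=least_squares(f,[x,y],loss='soft_l1',f_scale=.5); r2=least_squares(lambda p:(np.hypot(*(P-p).T)-.0417)*1e3,r.x,loss='soft_l1',f_scale=3)
    return r.x,r2.x,len(P)
if __name__=='__main__':
    tag,x,y,col=sys.argv[1],float(sys.argv[2]),float(sys.argv[3]),sys.argv[4]
    s=state(); c=cam('wrist',s); im=cv2.imread(f'pics/{tag}.png')[:,:,::-1]
    print('state',s['position'],*ring(im,c,x,y,col))
    t=camera('top'); print('top',*ring(t,cam('top'),x,y,col))
E
python3 ring.py w3 .609 .215 b
```

```text
state [0.60933549 0.21329189 0.14465453] [0.60904545 0.21573243] [0.60946435 0.21587265] 1669
top [0.60937659 0.21457192] [0.60717703 0.21359629] 58
```

```bash
python3 -m jog '[{"tx":0,"ty":0.1,"tz":-3,"ax":0,"ay":0,"az":0,"gripper":5.8},{"tx":0,"ty":0.1,"tz":-6.5,"ax":0,"ay":0,"az":0,"gripper":5.8},{"tx":0,"ty":0.1,"tz":-9.5,"ax":0,"ay":0,"az":0,"gripper":5.8},{"tx":0,"ty":0.1,"tz":-11.5,"ax":0,"ay":0,"az":0,"gripper":5.8},{"tx":0,"ty":0.1,"tz":-12.2,"ax":0,"ay":0,"az":0,"gripper":5.8},{"tx":0,"ty":0.1,"tz":-12.5,"ax":0,"ay":0,"az":0,"gripper":5.8},{"tx":0,"ty":0.1,"tz":-12.6,"ax":0,"ay":0,"az":0,"gripper":5.8},{"tx":0,"ty":0.1,"tz":-12.6,"ax":0,"ay":0,"az":0,"gripper":5.8},{"tx":0,"ty":0.1,"tz":-12.6,"ax":0,"ay":0,"az":0,"gripper":5.8}]'
```

```text
clock: 6.55
position: [0.6094, 0.2158, 0.0191]
tool_rot: [[0.001, 0.974, 0.225], [0.0, 0.225, -0.974], [-1.0, 0.001, -0.0]]
wrist_force: [-0.3, -0.3, -0.9]
grip_width: 0.0635
```

```bash
python3 -m jog '[{"tx":0,"ty":0,"tz":-0.03,"ax":0,"ay":0,"az":0,"gripper":5.8},{"tx":0,"ty":0,"tz":-0.03,"ax":0,"ay":0,"az":0,"gripper":8.7},{"tx":0,"ty":0,"tz":-0.03,"ax":0,"ay":0,"az":0,"gripper":8.7},{"tx":0,"ty":0,"tz":-0.03,"ax":0,"ay":0,"az":0,"gripper":8.7},{"tx":0,"ty":0,"tz":-0.03,"ax":0,"ay":0,"az":0,"gripper":8.7},{"tx":0,"ty":0,"tz":3,"ax":0,"ay":0,"az":0,"gripper":8.7},{"tx":0,"ty":0,"tz":7,"ax":0,"ay":0,"az":0,"gripper":8.7},{"tx":0,"ty":0,"tz":11,"ax":0,"ay":0,"az":0,"gripper":8.7},{"tx":0,"ty":0,"tz":12.6,"ax":0,"ay":0,"az":0,"gripper":8.7},{"tx":0,"ty":0,"tz":12.6,"ax":0,"ay":0,"az":0,"gripper":8.7},{"tx":0,"ty":0,"tz":12.6,"ax":0,"ay":0,"az":0,"gripper":8.7}]';python3 look.py w4 .609 .215 .036 40; python3 ring.py w4 .609 .215 b
```

```text
clock: 7.92
position: [0.6084, 0.2152, 0.1427]
tool_rot: [[-0.002, 0.974, 0.225], [-0.001, 0.225, -0.974], [-1.0, -0.002, 0.0]]
wrist_force: [0.6, -0.1, -0.9]
grip_width: 0.087
t 7.925 tcp [0.6084 0.2152 0.1427] jaw [ 0.225 -0.974  0.   ] q [  -1.   25.  -30.   89.   13.   70. -110.] expect px [318. 194.] col [153 154 151]
px [318.  183.3] box (278, 147, 81, 71) pos [0.6177 0.2174 0.036 ] diam mm 67.7 delta cm [  0.94   0.22 -10.67]
state [0.60827147 0.21520695 0.14260845] [0.60791978 0.21548534] [0.60806143 0.21536829] 2288
top [0.60866173 0.21454327] [0.60707331 0.21364904] 61
```

View pics/w4.png

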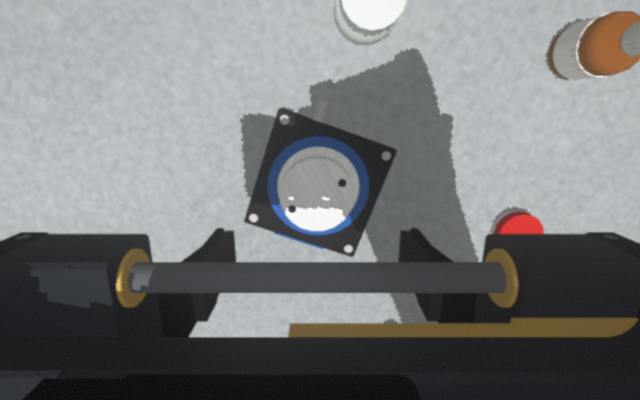

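Picture 7: the aluminium block sits on the chilled plate with its top at about (318,194), as predicted, inside the ring (268–369). Next is the blue dish.

```bash
python3 -m jog '[{"tx":-4,"ty":-1,"tz":0,"ax":0,"ay":0,"az":0,"gripper":8.7},{"tx":-9,"ty":-2.5,"tz":0,"ax":0,"ay":0,"az":0,"gripper":8.7},{"tx":-14,"ty":-4,"tz":-0.5,"ax":0,"ay":0,"az":0,"gripper":8.7},{"tx":-18,"ty":-5,"tz":-1,"ax":0,"ay":0,"az":0,"gripper":8.7},{"tx":-18.7,"ty":-5.2,"tz":-1,"ax":0,"ay":0,"az":0,"gripper":8.7},{"tx":-18.7,"ty":-5.2,"tz":-1,"ax":0,"ay":0,"az":0,"gripper":8.7},{"tx":-18.7,"ty":-5.2,"tz":-1,"ax":0,"ay":0,"az":0,"gripper":8.7},{"tx":-18.7,"ty":-5.2,"tz":-1,"ax":0,"ay":0,"az":0,"gripper":8.7},{"tx":-18.7,"ty":-5.2,"tz":-1,"ax":0,"ay":0,"az":0,"gripper":8.7}]';python3 look.py w5 .422 .164 .018 60
```

```text
clock: 9.15
position: [0.4225, 0.1639, 0.1344]
tool_rot: [[-0.0, 0.974, 0.225], [0.0, 0.225, -0.974], [-1.0, -0.0, -0.001]]
wrist_force: [-0.2, -0.5, -1.3]
grip_width: 0.087
t 9.15 tcp [0.4225 0.1639 0.1344] jaw [ 0.225 -0.974 -0.001] q [   7.    2.  -34.  115.    1.   63. -105.] expect px [318. 192.] col [ 43  70 124]
px [312.1 208.6] box (48, 54, 457, 270) pos [0.4063 0.1655 0.018 ] diam mm 403.9 delta cm [ -1.61   0.16 -11.64]
```

```bash
cat > lid.py <<'E'
import sys
from h import *
tag,x,y,z,hue=sys.argv[1],*map(float,sys.argv[2:6]); c=cam('wrist',state())
h=cv2.cvtColor(cv2.imread(f'pics/{tag}.png'),cv2.COLOR_BGR2HSV).astype(int)
dh=abs(h[...,0]-hue); m=((np.minimum(dh,180-dh)<12)&(h[...,1]>100)&(h[...,2]>30)).astype(np.uint8)
m=cv2.morphologyEx(m,cv2.MORPH_OPEN,np.ones((3,3)))
for ct in cv2.findContours(m,cv2.RETR_EXTERNAL,cv2.CHAIN_APPROX_NONE)[0]:
    if len(ct)<30: continue
    hu=cv2.convexHull(ct)
    P=np.array([ray(c,*p[0],z)[:2] for p in hu]).astype(np.float32); 
    o,r=cv2.minEnclosingCircle(P); M=cv2.moments(hu); X=ray(c,M['m10']/M['m00'],M['m01']/M['m00'],z)
    if np.hypot(X[0]-x,X[1]-y)<.06: print('px',cv2.boundingRect(hu),'pos',X.round(4),'circle',np.round(o,4),'diam',round(2*r,4))
E
python3 lid.py w5 .422 .164 .018 110; python3 -c "from rig import *;print(state()['position'])"
```

```text
px (294, 168, 47, 47) pos [0.4231 0.1646 0.018 ] circle [0.4227 0.1646] diam 0.0428
[0.42237819 0.16385231 0.1344219 ]
```

```bash
python3 -m jog '[{"tx":0.05,"ty":0.07,"tz":-3,"ax":0,"ay":0,"az":0,"gripper":8.7},{"tx":0.05,"ty":0.07,"tz":-7,"ax":0,"ay":0,"az":0,"gripper":8.7},{"tx":0.05,"ty":0.07,"tz":-10.5,"ax":0,"ay":0,"az":0,"gripper":8.7},{"tx":0.05,"ty":0.07,"tz":-12.5,"ax":0,"ay":0,"az":0,"gripper":8.7},{"tx":0.05,"ty":0.07,"tz":-13,"ax":0,"ay":0,"az":0,"gripper":8.7},{"tx":0.05,"ty":0.07,"tz":-13,"ax":0,"ay":0,"az":0,"gripper":8.7},{"tx":0.05,"ty":0.07,"tz":-13,"ax":0,"ay":0,"az":0,"gripper":3.8},{"tx":0.05,"ty":0.07,"tz":-13,"ax":0,"ay":0,"az":0,"gripper":3.8},{"tx":0.05,"ty":0.07,"tz":-13,"ax":0,"ay":0,"az":0,"gripper":3.8},{"tx":0.05,"ty":0.07,"tz":-13,"ax":0,"ay":0,"az":0,"gripper":3.8},{"tx":0.05,"ty":0.07,"tz":-13,"ax":0,"ay":0,"az":0,"gripper":3.8},{"tx":0.05,"ty":0.07,"tz":-13,"ax":0,"ay":0,"az":0,"gripper":3.8},{"tx":0.05,"ty":0.07,"tz":-13,"ax":0,"ay":0,"az":0,"gripper":3.8},{"tx":0.05,"ty":0.07,"tz":-13,"ax":0,"ay":0,"az":0,"gripper":3.8}]'
```

```text
clock: 10.95
position: [0.4227, 0.1643, 0.0046]
tool_rot: [[-0.0, 0.974, 0.225], [-0.0, 0.225, -0.974], [-1.0, -0.0, 0.0]]
wrist_force: [-0.7, -1.5, 2.1]
grip_width: 0.0416
```

```bash
python3 -m jog '[{"tx":0,"ty":0,"tz":2,"ax":0,"ay":0,"az":0,"gripper":3.8},{"tx":1,"ty":0.3,"tz":6,"ax":0,"ay":0,"az":0,"gripper":3.8},{"tx":4,"ty":1,"tz":8,"ax":0,"ay":0,"az":0,"gripper":3.8},{"tx":8,"ty":2.2,"tz":8,"ax":0,"ay":0,"az":0,"gripper":3.8},{"tx":12,"ty":3.3,"tz":8,"ax":0,"ay":0,"az":0,"gripper":3.8},{"tx":16,"ty":4.4,"tz":8,"ax":0,"ay":0,"az":0,"gripper":3.8},{"tx":18,"ty":5,"tz":8,"ax":0,"ay":0,"az":0,"gripper":3.8},{"tx":18.65,"ty":5.15,"tz":8,"ax":0,"ay":0,"az":0,"gripper":3.8},{"tx":18.65,"ty":5.15,"tz":8,"ax":0,"ay":0,"az":0,"gripper":3.8},{"tx":18.65,"ty":5.15,"tz":6.5,"ax":0,"ay":0,"az":0,"gripper":3.8},{"tx":18.65,"ty":5.15,"tz":5,"ax":0,"ay":0,"az":0,"gripper":3.8},{"tx":18.65,"ty":5.15,"tz":4.2,"ax":0,"ay":0,"az":0,"gripper":3.8},{"tx":18.65,"ty":5.15,"tz":3.8,"ax":0,"ay":0,"az":0,"gripper":3.8},{"tx":18.65,"ty":5.15,"tz":3.65,"ax":0,"ay":0,"az":0,"gripper":3.8},{"tx":18.65,"ty":5.15,"tz":3.6,"ax":0,"ay":0,"az":0,"gripper":3.8},{"tx":18.65,"ty":5.15,"tz":3.6,"ax":0,"ay":0,"az":0,"gripper":3.8},{"tx":18.65,"ty":5.15,"tz":3.6,"ax":0,"ay":0,"az":0,"gripper":3.8}]'
```

```text
clock: 13.08
position: [0.6093, 0.2159, 0.0408]
tool_rot: [[0.0, 0.974, 0.225], [0.0, 0.225, -0.974], [-1.0, 0.0, -0.0]]
wrist_force: [0.6, -0.3, 0.2]
grip_width: 0.0407
```

```bash
python3 -m jog '[{"tx":0,"ty":0,"tz":-0.03,"ax":0,"ay":0,"az":0,"gripper":3.8},{"tx":0,"ty":0,"tz":-0.03,"ax":0,"ay":0,"az":0,"gripper":8.7},{"tx":0,"ty":0,"tz":-0.03,"ax":0,"ay":0,"az":0,"gripper":8.7},{"tx":0,"ty":0,"tz":-0.03,"ax":0,"ay":0,"az":0,"gripper":8.7},{"tx":0,"ty":0,"tz":-0.03,"ax":0,"ay":0,"az":0,"gripper":8.7},{"tx":0,"ty":0,"tz":-0.03,"ax":0,"ay":0,"az":0,"gripper":8.7},{"tx":0,"ty":0,"tz":3,"ax":0,"ay":0,"az":0,"gripper":8.7},{"tx":0,"ty":0,"tz":7,"ax":0,"ay":0,"az":0,"gripper":8.7},{"tx":0,"ty":0,"tz":10.5,"ax":0,"ay":0,"az":0,"gripper":8.7},{"tx":0,"ty":0,"tz":12,"ax":0,"ay":0,"az":0,"gripper":8.7},{"tx":0,"ty":0,"tz":12,"ax":0,"ay":0,"az":0,"gripper":8.7},{"tx":0,"ty":0,"tz":12,"ax":0,"ay":0,"az":0,"gripper":8.7}]';python3 look.py w6 .609 .215 .054 40;python3 lid.py w6 .609 .215 .054 110; python3 lid.py w6 .609 .215 .014 110
```

```text
clock: 14.58
position: [0.6084, 0.2154, 0.1588]
tool_rot: [[-0.002, 0.974, 0.225], [-0.001, 0.225, -0.974], [-1.0, -0.002, 0.0]]
wrist_force: [0.3, -0.5, -0.4]
grip_width: 0.0868
t 14.575 tcp [0.6084 0.2154 0.1588] jaw [ 0.225 -0.974  0.   ] q [   0.   24.  -31.   88.   13.   72. -110.] expect px [319. 195.] col [ 46  73 132]
px [316.5 190.5] box (292, 169, 49, 41) pos [0.612  0.2175 0.054 ] diam mm 40.9 delta cm [  0.35   0.21 -10.48]
px (270, 135, 97, 95) pos [0.6194 0.2179 0.054 ] circle [0.6179 0.2177] diam 0.0814
px (270, 135, 97, 95) pos [0.6104 0.2157 0.014 ] circle [0.6087 0.2154] diam 0.0935
```

View pics/w6.png

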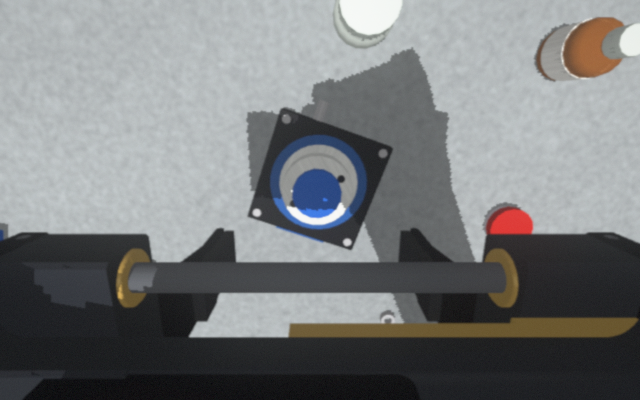

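Picture 8: the blue dish stands on the block, lid at about (316,193), within about 2 mm of centre. Next is the shield.

```bash
python3 -m jog '[{"tx":-3,"ty":3,"tz":0,"ax":0,"ay":0,"az":0,"gripper":8.7},{"tx":-6.5,"ty":6.5,"tz":0,"ax":0,"ay":0,"az":0,"gripper":8.7},{"tx":-10,"ty":10,"tz":0,"ax":0,"ay":0,"az":0,"gripper":8.7},{"tx":-13.5,"ty":13.5,"tz":0,"ax":0,"ay":0,"az":0,"gripper":6},{"tx":-15.5,"ty":15.7,"tz":0,"ax":0,"ay":0,"az":0,"gripper":6},{"tx":-15.5,"ty":15.7,"tz":0,"ax":0,"ay":0,"az":0,"gripper":6},{"tx":-15.5,"ty":15.7,"tz":0,"ax":0,"ay":0,"az":0,"gripper":6},{"tx":-15.5,"ty":15.7,"tz":0,"ax":0,"ay":0,"az":0,"gripper":6},{"tx":-15.5,"ty":15.7,"tz":0,"ax":0,"ay":0,"az":0,"gripper":6}]';python3 look.py w7 .453 .373 .052 50
```

```text
clock: 15.75
position: [0.4548, 0.3721, 0.1603]
tool_rot: [[-0.0, 0.975, 0.223], [-0.0, 0.223, -0.975], [-1.0, -0.0, 0.0]]
wrist_force: [0.4, -0.3, -0.1]
grip_width: 0.0601
t 15.75 tcp [0.4548 0.3721 0.1603] jaw [ 0.223 -0.975  0.   ] q [ -13.   18.  -37.   96.   12.   70. -130.] expect px [316. 196.] col [161 168 161]
px [315.6 192.3] box (303, 178, 26, 29) pos [0.456  0.3744 0.052 ] diam mm 22.0 delta cm [  0.11   0.23 -10.83]
```

View pics/w7.png

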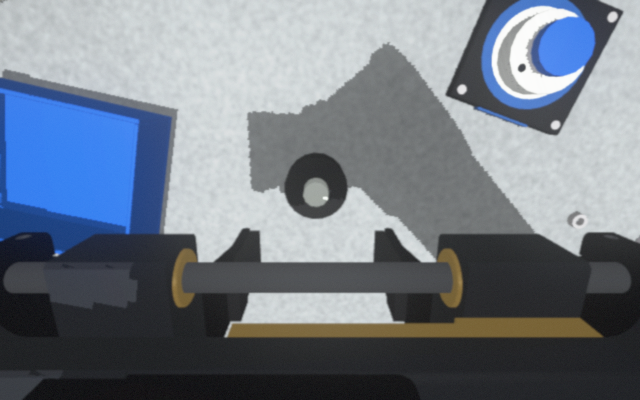

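Picture 9: the shield has its knob at (316,193), 22 mm across. There is nothing nearby. Grasping the knob.

```bash
python3 -m jog '[{"tx":0.05,"ty":0.13,"tz":-3,"ax":0,"ay":0,"az":0,"gripper":6},{"tx":0.05,"ty":0.13,"tz":-7,"ax":0,"ay":0,"az":0,"gripper":6},{"tx":0.05,"ty":0.13,"tz":-10.5,"ax":0,"ay":0,"az":0,"gripper":6},{"tx":0.05,"ty":0.13,"tz":-12,"ax":0,"ay":0,"az":0,"gripper":6},{"tx":0.05,"ty":0.13,"tz":-12.4,"ax":0,"ay":0,"az":0,"gripper":6},{"tx":0.05,"ty":0.13,"tz":-12.4,"ax":0,"ay":0,"az":0,"gripper":6},{"tx":0.05,"ty":0.13,"tz":-12.4,"ax":0,"ay":0,"az":0,"gripper":1.8},{"tx":0.05,"ty":0.13,"tz":-12.4,"ax":0,"ay":0,"az":0,"gripper":1.8},{"tx":0.05,"ty":0.13,"tz":-12.4,"ax":0,"ay":0,"az":0,"gripper":1.8},{"tx":0.05,"ty":0.13,"tz":-12.4,"ax":0,"ay":0,"az":0,"gripper":1.8},{"tx":0.05,"ty":0.13,"tz":-12.4,"ax":0,"ay":0,"az":0,"gripper":1.8},{"tx":0.05,"ty":0.13,"tz":-12.4,"ax":0,"ay":0,"az":0,"gripper":1.8},{"tx":0.05,"ty":0.13,"tz":-12.4,"ax":0,"ay":0,"az":0,"gripper":1.8},{"tx":0.05,"ty":0.13,"tz":-12.4,"ax":0,"ay":0,"az":0,"gripper":1.8}]'
```

```text
clock: 17.55
position: [0.4547, 0.3741, 0.0366]
tool_rot: [[0.0, 0.974, 0.225], [-0.0, 0.225, -0.974], [-1.0, 0.0, 0.0]]
wrist_force: [0.0, -0.8, 1.8]
grip_width: 0.021
```

```bash
python3 -m jog '[{"tx":0,"ty":0,"tz":2,"ax":0,"ay":0,"az":0,"gripper":1.8},{"tx":0,"ty":0,"tz":5.5,"ax":0,"ay":0,"az":0,"gripper":1.8},{"tx":1,"ty":-1,"tz":8.5,"ax":0,"ay":0,"az":0,"gripper":1.8},{"tx":3.5,"ty":-3.5,"tz":9,"ax":0,"ay":0,"az":0,"gripper":1.8},{"tx":6.5,"ty":-6.5,"tz":9,"ax":0,"ay":0,"az":0,"gripper":1.8},{"tx":9.5,"ty":-9.7,"tz":9,"ax":0,"ay":0,"az":0,"gripper":1.8},{"tx":12.5,"ty":-12.8,"tz":9,"ax":0,"ay":0,"az":0,"gripper":1.8},{"tx":14.7,"ty":-15,"tz":9,"ax":0,"ay":0,"az":0,"gripper":1.8},{"tx":15.45,"ty":-15.8,"tz":9,"ax":0,"ay":0,"az":0,"gripper":1.8},{"tx":15.45,"ty":-15.8,"tz":9,"ax":0,"ay":0,"az":0,"gripper":1.8},{"tx":15.45,"ty":-15.8,"tz":9,"ax":0,"ay":0,"az":0,"gripper":1.8},{"tx":15.45,"ty":-15.8,"tz":8,"ax":0,"ay":0,"az":0,"gripper":1.8},{"tx":15.45,"ty":-15.8,"tz":7,"ax":0,"ay":0,"az":0,"gripper":1.8},{"tx":15.45,"ty":-15.8,"tz":6,"ax":0,"ay":0,"az":0,"gripper":1.8}]'; python3 -c "
from h import *
cv2.imwrite('pics/s8.png',cv2.resize(camera('side')[180:310,160:330,::-1],None,fx=4,fy=4,interpolation=cv2.INTER_CUBIC))"
```

```text
clock: 19.3
position: [0.6086, 0.2163, 0.0954]
tool_rot: [[-0.001, 0.974, 0.225], [-0.0, 0.225, -0.974], [-1.0, -0.001, 0.0]]
wrist_force: [-0.2, -0.1, -0.8]
grip_width: 0.021
```

View pics/s8.png

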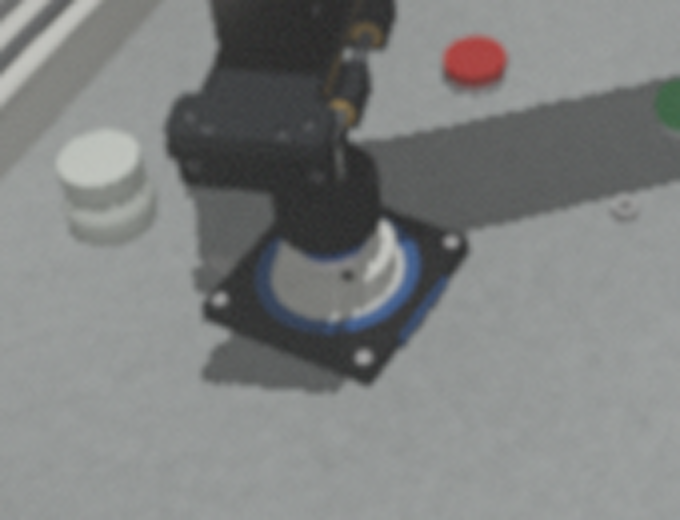

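Picture 10: the shield hangs just above the dish on the block, aligned as far as this view shows. Lowering it slowly.

```bash
python3 -m jog '[{"tx":0,"ty":0,"tz":-0.6,"ax":0,"ay":0,"az":0,"gripper":1.8},{"tx":0,"ty":0,"tz":-1.2,"ax":0,"ay":0,"az":0,"gripper":1.8},{"tx":0,"ty":0,"tz":-1.7,"ax":0,"ay":0,"az":0,"gripper":1.8},{"tx":0,"ty":0,"tz":-2.1,"ax":0,"ay":0,"az":0,"gripper":1.8},{"tx":0,"ty":0,"tz":-2.3,"ax":0,"ay":0,"az":0,"gripper":1.8},{"tx":0,"ty":0,"tz":-2.4,"ax":0,"ay":0,"az":0,"gripper":1.8},{"tx":0,"ty":0,"tz":-2.4,"ax":0,"ay":0,"az":0,"gripper":1.8},{"tx":0,"ty":0,"tz":-2.4,"ax":0,"ay":0,"az":0,"gripper":1.8}]'
```

```text
clock: 20.35
position: [0.6092, 0.2162, 0.0727]
tool_rot: [[0.0, 0.974, 0.225], [0.0, 0.225, -0.974], [-1.0, 0.0, -0.0]]
wrist_force: [0.2, -0.5, 0.1]
grip_width: 0.0212
```

```bash
python3 -m jog '[{"tx":0,"ty":0,"tz":-0.03,"ax":0,"ay":0,"az":0,"gripper":1.8},{"tx":0,"ty":0,"tz":-0.03,"ax":0,"ay":0,"az":0,"gripper":6},{"tx":0,"ty":0,"tz":-0.03,"ax":0,"ay":0,"az":0,"gripper":6},{"tx":0,"ty":0,"tz":-0.03,"ax":0,"ay":0,"az":0,"gripper":6},{"tx":0,"ty":0,"tz":-0.03,"ax":0,"ay":0,"az":0,"gripper":6},{"tx":0,"ty":0,"tz":-0.03,"ax":0,"ay":0,"az":0,"gripper":6},{"tx":0,"ty":0,"tz":3,"ax":0,"ay":0,"az":0,"gripper":6},{"tx":0,"ty":0,"tz":7,"ax":0,"ay":0,"az":0,"gripper":8.7},{"tx":0,"ty":0,"tz":11,"ax":0,"ay":0,"az":0,"gripper":8.7},{"tx":0,"ty":0,"tz":12,"ax":0,"ay":0,"az":0,"gripper":8.7},{"tx":0,"ty":0,"tz":12,"ax":0,"ay":0,"az":0,"gripper":8.7},{"tx":0,"ty":0,"tz":12,"ax":0,"ay":0,"az":0,"gripper":8.7}]';python3 look.py w9 .609 .2155 .088 50
```

```text
clock: 21.85
position: [0.6085, 0.2157, 0.1909]
tool_rot: [[-0.002, 0.974, 0.225], [-0.001, 0.225, -0.974], [-1.0, -0.002, 0.0]]
wrist_force: [-0.8, 0.1, -0.3]
grip_width: 0.0866
t 21.85 tcp [0.6085 0.2157 0.1909] jaw [ 0.225 -0.974  0.   ] q [   1.   23.  -32.   85.   12.   75. -109.] expect px [318. 195.] col [142 147 142]
px [316.5 193.1] box (304, 179, 26, 29) pos [0.6104 0.2174 0.088 ] diam mm 21.6 delta cm [  0.19   0.17 -10.29]
```

View pics/w9.png

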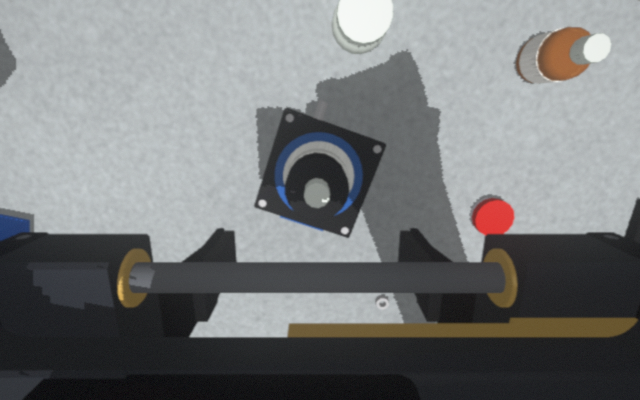

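Picture 11: the shield is seated over the dish with its knob at (317,193), about 1.5 mm from nominal. Next is the brass block.

```bash
python3 -m jog '[{"tx":-2,"ty":-3.5,"tz":0,"ax":0,"ay":0,"az":0,"gripper":8.7},{"tx":-4.5,"ty":-8,"tz":0,"ax":0,"ay":0,"az":0,"gripper":8.7},{"tx":-7,"ty":-13,"tz":-1,"ax":0,"ay":0,"az":0,"gripper":8.7},{"tx":-9.5,"ty":-18,"tz":-2,"ax":0,"ay":0,"az":0,"gripper":8.7},{"tx":-12,"ty":-23,"tz":-3,"ax":0,"ay":0,"az":0,"gripper":8.7},{"tx":-14.5,"ty":-28,"tz":-4,"ax":0,"ay":0,"az":0,"gripper":8.7},{"tx":-17,"ty":-32.5,"tz":-5,"ax":0,"ay":0,"az":0,"gripper":8.7},{"tx":-19,"ty":-36.5,"tz":-5.8,"ax":0,"ay":0,"az":0,"gripper":8.7},{"tx":-20,"ty":-37.8,"tz":-5.8,"ax":0,"ay":0,"az":0,"gripper":8.7},{"tx":-20,"ty":-37.8,"tz":-5.8,"ax":0,"ay":0,"az":0,"gripper":8.7},{"tx":-20,"ty":-37.8,"tz":-5.8,"ax":0,"ay":0,"az":0,"gripper":8.7},{"tx":-20,"ty":-37.8,"tz":-5.8,"ax":0,"ay":0,"az":0,"gripper":8.7},{"tx":-20,"ty":-37.8,"tz":-5.8,"ax":0,"ay":0,"az":0,"gripper":8.7}]';python3 look.py w10 .409 -.162 .022 60; python3 lid.py w10 .409 -.162 .022 20
```

```text
clock: 23.52
position: [0.4095, -0.1612, 0.1345]
tool_rot: [[0.0, 0.974, 0.226], [0.0, 0.226, -0.974], [-1.0, 0.0, -0.0]]
wrist_force: [0.0, 0.1, 0.2]
grip_width: 0.0868
t 23.525 tcp [ 0.4095 -0.1612  0.1345] jaw [ 0.226 -0.974 -0.   ] q [ 34.  -0. -18. 117.  -0.  63. -61.] expect px [319. 194.] col [139 110  60]
px [335.4 162.3] box (214, 44, 241, 220) pos [ 0.4387 -0.1694  0.022 ] diam mm 202.1 delta cm [  2.92  -0.82 -11.25]
px (283, 156, 73, 73) pos [ 0.4103 -0.1619  0.022 ] circle [ 0.4094 -0.162 ] diam 0.0655
```

```bash
python3 -m jog '[{"tx":0.08,"ty":0,"tz":-3,"ax":0,"ay":0,"az":0,"gripper":8.7},{"tx":0.08,"ty":0,"tz":-7,"ax":0,"ay":0,"az":0,"gripper":8.7},{"tx":0.08,"ty":0,"tz":-10.5,"ax":0,"ay":0,"az":0,"gripper":8.7},{"tx":0.08,"ty":0,"tz":-12.5,"ax":0,"ay":0,"az":0,"gripper":8.7},{"tx":0.08,"ty":0,"tz":-13,"ax":0,"ay":0,"az":0,"gripper":8.7},{"tx":0.08,"ty":0,"tz":-13,"ax":0,"ay":0,"az":0,"gripper":8.7},{"tx":0.08,"ty":0,"tz":-13,"ax":0,"ay":0,"az":0,"gripper":5.8},{"tx":0.08,"ty":0,"tz":-13,"ax":0,"ay":0,"az":0,"gripper":5.8},{"tx":0.08,"ty":0,"tz":-13,"ax":0,"ay":0,"az":0,"gripper":5.8},{"tx":0.08,"ty":0,"tz":-13,"ax":0,"ay":0,"az":0,"gripper":5.8},{"tx":0.08,"ty":0,"tz":-13,"ax":0,"ay":0,"az":0,"gripper":5.8},{"tx":0.08,"ty":0,"tz":-13,"ax":0,"ay":0,"az":0,"gripper":5.8}]'
```

```text
clock: 25.08
position: [0.4103, -0.1622, 0.005]
tool_rot: [[0.001, 0.974, 0.225], [-0.0, 0.225, -0.974], [-1.0, 0.001, 0.001]]
wrist_force: [-1.8, -1.2, 5.2]
grip_width: 0.0635
```

```bash
python3 -m jog '[{"tx":0,"ty":0,"tz":1.5,"ax":0,"ay":0,"az":0,"gripper":5.8},{"tx":0,"ty":0,"tz":4,"ax":0,"ay":0,"az":0,"gripper":5.8},{"tx":0.5,"ty":0,"tz":7.5,"ax":0,"ay":0,"az":0,"gripper":5.8},{"tx":2,"ty":-0.3,"tz":11,"ax":0,"ay":0,"az":0,"gripper":5.8},{"tx":4.5,"ty":-0.7,"tz":13.3,"ax":0,"ay":0,"az":0,"gripper":5.8},{"tx":7.5,"ty":-1.2,"tz":14,"ax":0,"ay":0,"az":0,"gripper":5.8},{"tx":10.5,"ty":-1.8,"tz":14,"ax":0,"ay":0,"az":0,"gripper":5.8},{"tx":13.5,"ty":-2.3,"tz":14,"ax":0,"ay":0,"az":0,"gripper":5.8},{"tx":16.5,"ty":-2.8,"tz":14,"ax":0,"ay":0,"az":0,"gripper":5.8},{"tx":19,"ty":-3.2,"tz":14,"ax":0,"ay":0,"az":0,"gripper":5.8},{"tx":20.2,"ty":-3.4,"tz":14,"ax":0,"ay":0,"az":0,"gripper":5.8},{"tx":20.6,"ty":-3.5,"tz":14,"ax":0,"ay":0,"az":0,"gripper":5.8},{"tx":20.6,"ty":-3.5,"tz":14,"ax":0,"ay":0,"az":0,"gripper":5.8},{"tx":20.6,"ty":-3.5,"tz":14,"ax":0,"ay":0,"az":0,"gripper":5.8},{"tx":20.6,"ty":-3.5,"tz":14,"ax":0,"ay":0,"az":0,"gripper":5.8}]';python3 look.py w11 .616 -.197 .014 40; python3 ring.py w11 .616 -.197 r
```

```text
clock: 26.95
position: [0.6155, -0.1969, 0.1448]
tool_rot: [[0.0, 0.974, 0.225], [-0.0, 0.225, -0.974], [-1.0, -0.0, 0.0]]
wrist_force: [0.0, 0.3, -6.3]
grip_width: 0.0631
t 26.95 tcp [ 0.6155 -0.1969  0.1448] jaw [ 0.225 -0.974  0.   ] q [ 28.  23. -18.  89.   7.  69. -69.] expect px [318. 187.] col [155 155 151]
px [317.7 177.4] box (278, 147, 80, 56) pos [ 0.625  -0.1945  0.014 ] diam mm 72.4 delta cm [  0.95   0.23 -13.08]
state [ 0.6155951  -0.19685679  0.1447676 ] [ 0.61617374 -0.19670938] [ 0.61655265 -0.196611  ] 1745
top [ 0.61160184 -0.19778075] [ 0.61364526 -0.19740081] 215
```

View pics/w11.png

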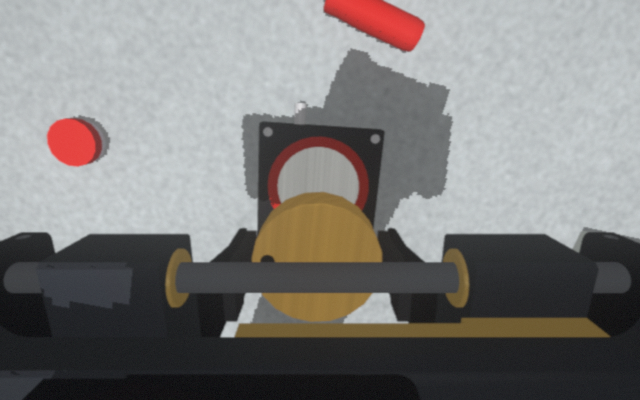

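Picture 12: the red ring (268–368, top at row 136) is visible behind the held brass block, aligned with it. The ring fit agrees with the earlier top estimate. Lowering.

```bash
python3 -m jog '[{"tx":0.05,"ty":0.03,"tz":-3,"ax":0,"ay":0,"az":0,"gripper":5.8},{"tx":0.05,"ty":0.03,"tz":-6.5,"ax":0,"ay":0,"az":0,"gripper":5.8},{"tx":0.05,"ty":0.03,"tz":-9.5,"ax":0,"ay":0,"az":0,"gripper":5.8},{"tx":0.05,"ty":0.03,"tz":-11.5,"ax":0,"ay":0,"az":0,"gripper":5.8},{"tx":0.05,"ty":0.03,"tz":-12.2,"ax":0,"ay":0,"az":0,"gripper":5.8},{"tx":0.05,"ty":0.03,"tz":-12.5,"ax":0,"ay":0,"az":0,"gripper":5.8},{"tx":0.05,"ty":0.03,"tz":-12.6,"ax":0,"ay":0,"az":0,"gripper":5.8},{"tx":0.05,"ty":0.03,"tz":-12.6,"ax":0,"ay":0,"az":0,"gripper":5.8},{"tx":0.05,"ty":0.03,"tz":-12.6,"ax":0,"ay":0,"az":0,"gripper":5.8}]'
```

```text
clock: 28.18
position: [0.6168, -0.1967, 0.0192]
tool_rot: [[0.001, 0.974, 0.225], [-0.0, 0.225, -0.974], [-1.0, 0.001, 0.0]]
wrist_force: [0.3, -0.2, -4.1]
grip_width: 0.0633
```

```bash
python3 -m jog '[{"tx":0,"ty":0,"tz":-0.03,"ax":0,"ay":0,"az":0,"gripper":5.8},{"tx":0,"ty":0,"tz":-0.04,"ax":0,"ay":0,"az":0,"gripper":8.7},{"tx":0,"ty":0,"tz":-0.04,"ax":0,"ay":0,"az":0,"gripper":8.7},{"tx":0,"ty":0,"tz":-0.04,"ax":0,"ay":0,"az":0,"gripper":8.7},{"tx":0,"ty":0,"tz":-0.04,"ax":0,"ay":0,"az":0,"gripper":8.7},{"tx":0,"ty":0,"tz":3,"ax":0,"ay":0,"az":0,"gripper":8.7},{"tx":0,"ty":0,"tz":7,"ax":0,"ay":0,"az":0,"gripper":8.7},{"tx":0,"ty":0,"tz":11,"ax":0,"ay":0,"az":0,"gripper":8.7},{"tx":0,"ty":0,"tz":12.6,"ax":0,"ay":0,"az":0,"gripper":8.7},{"tx":0,"ty":0,"tz":12.6,"ax":0,"ay":0,"az":0,"gripper":8.7},{"tx":0,"ty":0,"tz":12.6,"ax":0,"ay":0,"az":0,"gripper":8.7},{"tx":0,"ty":0,"tz":12.6,"ax":0,"ay":0,"az":0,"gripper":8.7}]';python3 look.py w12 .616 -.197 .036 40; python3 lid.py w12 .616 -.197 .036 20;  python3 ring.py w12 .616 -.197 r
```

```text
clock: 29.68
position: [0.6156, -0.1964, 0.1428]
tool_rot: [[-0.002, 0.974, 0.225], [0.001, 0.225, -0.974], [-1.0, -0.002, -0.001]]
wrist_force: [0.3, 0.8, -0.2]
grip_width: 0.0876
t 29.675 tcp [ 0.6156 -0.1964  0.1428] jaw [ 0.225 -0.974 -0.001] q [ 28.  23. -18.  89.   7.  69. -69.] expect px [319. 194.] col [147 115  59]
px [317.3 193.1] box (278, 155, 78, 76) pos [ 0.6165 -0.1954  0.036 ] diam mm 65.7 delta cm [  0.09   0.1  -10.68]
px (281, 156, 74, 76) pos [ 0.6163 -0.1958  0.036 ] circle [ 0.6155 -0.1959] diam 0.0663
state [ 0.61577923 -0.19636981  0.14309036] [ 0.61539793 -0.19699029] [ 0.61533924 -0.19690394] 2545
top [ 0.61138151 -0.19798211] [ 0.61350056 -0.19759661] 254
```

```bash
python3 -m jog '[{"tx":0,"ty":4,"tz":0,"ax":0,"ay":0,"az":0,"gripper":8.7},{"tx":0,"ty":9,"tz":0,"ax":0,"ay":0,"az":0,"gripper":8.7},{"tx":-0.5,"ty":14,"tz":-0.5,"ax":0,"ay":0,"az":0,"gripper":8.7},{"tx":-1,"ty":19,"tz":-1,"ax":0,"ay":0,"az":0,"gripper":8.7},{"tx":-1.1,"ty":21.7,"tz":-1,"ax":0,"ay":0,"az":0,"gripper":8.7},{"tx":-1.1,"ty":21.7,"tz":-1,"ax":0,"ay":0,"az":0,"gripper":8.7},{"tx":-1.1,"ty":21.7,"tz":-1,"ax":0,"ay":0,"az":0,"gripper":8.7},{"tx":-1.1,"ty":21.7,"tz":-1,"ax":0,"ay":0,"az":0,"gripper":8.7},{"tx":-1.1,"ty":21.7,"tz":-1,"ax":0,"ay":0,"az":0,"gripper":8.7}]';python3 look.py w13 .606 .02 .018 40; python3 lid.py w13 .606 .02 .018 0
```

```text
clock: 30.9
position: [0.6055, 0.0193, 0.1345]
tool_rot: [[-0.0, 0.975, 0.223], [-0.0, 0.223, -0.975], [-1.0, -0.0, 0.0]]
wrist_force: [-0.4, -0.7, 0.2]
grip_width: 0.0869
t 30.9 tcp [0.6055 0.0193 0.1345] jaw [ 0.223 -0.975  0.   ] q [ 13.  19. -24.  96.   8.  67. -90.] expect px [317. 191.] col [133  44  44]
px [316.8 186.5] box (293, 164, 48, 47) pos [0.6099 0.0213 0.018 ] diam mm 41.7 delta cm [  0.44   0.2  -11.65]
px (293, 164, 47, 48) pos [0.6088 0.0218 0.018 ] circle [0.6085 0.0216] diam 0.0424
```

Brass block is within about 1–2 mm of the plate's centre. Grasping the red dish.

```bash
python3 -m jog '[{"tx":0.32,"ty":0.14,"tz":-3,"ax":0,"ay":0,"az":0,"gripper":8.7},{"tx":0.32,"ty":0.14,"tz":-7,"ax":0,"ay":0,"az":0,"gripper":8.7},{"tx":0.32,"ty":0.14,"tz":-10.5,"ax":0,"ay":0,"az":0,"gripper":8.7},{"tx":0.32,"ty":0.14,"tz":-12.5,"ax":0,"ay":0,"az":0,"gripper":8.7},{"tx":0.32,"ty":0.14,"tz":-13,"ax":0,"ay":0,"az":0,"gripper":8.7},{"tx":0.32,"ty":0.14,"tz":-13,"ax":0,"ay":0,"az":0,"gripper":8.7},{"tx":0.32,"ty":0.14,"tz":-13,"ax":0,"ay":0,"az":0,"gripper":3.8},{"tx":0.32,"ty":0.14,"tz":-13,"ax":0,"ay":0,"az":0,"gripper":3.8},{"tx":0.32,"ty":0.14,"tz":-13,"ax":0,"ay":0,"az":0,"gripper":3.8},{"tx":0.32,"ty":0.14,"tz":-13,"ax":0,"ay":0,"az":0,"gripper":3.8},{"tx":0.32,"ty":0.14,"tz":-13,"ax":0,"ay":0,"az":0,"gripper":3.8},{"tx":0.32,"ty":0.14,"tz":-13,"ax":0,"ay":0,"az":0,"gripper":3.8},{"tx":0.32,"ty":0.14,"tz":-13,"ax":0,"ay":0,"az":0,"gripper":3.8},{"tx":0.32,"ty":0.14,"tz":-13,"ax":0,"ay":0,"az":0,"gripper":3.8}]'
```

```text
clock: 32.7
position: [0.6087, 0.0218, 0.0046]
tool_rot: [[0.0, 0.974, 0.225], [-0.0, 0.225, -0.974], [-1.0, 0.0, 0.0]]
wrist_force: [0.2, -0.1, 1.0]
grip_width: 0.0408
```

```bash
python3 -m jog '[{"tx":0,"ty":0,"tz":2,"ax":0,"ay":0,"az":0,"gripper":3.8},{"tx":0,"ty":-1,"tz":6,"ax":0,"ay":0,"az":0,"gripper":3.8},{"tx":0.2,"ty":-4,"tz":8,"ax":0,"ay":0,"az":0,"gripper":3.8},{"tx":0.4,"ty":-8,"tz":8,"ax":0,"ay":0,"az":0,"gripper":3.8},{"tx":0.6,"ty":-12.5,"tz":8,"ax":0,"ay":0,"az":0,"gripper":3.8},{"tx":0.8,"ty":-17,"tz":8,"ax":0,"ay":0,"az":0,"gripper":3.8},{"tx":0.8,"ty":-20.5,"tz":8,"ax":0,"ay":0,"az":0,"gripper":3.8},{"tx":0.8,"ty":-21.8,"tz":8,"ax":0,"ay":0,"az":0,"gripper":3.8},{"tx":0.8,"ty":-21.8,"tz":8,"ax":0,"ay":0,"az":0,"gripper":3.8},{"tx":0.8,"ty":-21.8,"tz":6.5,"ax":0,"ay":0,"az":0,"gripper":3.8},{"tx":0.8,"ty":-21.8,"tz":5,"ax":0,"ay":0,"az":0,"gripper":3.8},{"tx":0.8,"ty":-21.8,"tz":4.2,"ax":0,"ay":0,"az":0,"gripper":3.8},{"tx":0.8,"ty":-21.8,"tz":3.8,"ax":0,"ay":0,"az":0,"gripper":3.8},{"tx":0.8,"ty":-21.8,"tz":3.65,"ax":0,"ay":0,"az":0,"gripper":3.8},{"tx":0.8,"ty":-21.8,"tz":3.6,"ax":0,"ay":0,"az":0,"gripper":3.8},{"tx":0.8,"ty":-21.8,"tz":3.6,"ax":0,"ay":0,"az":0,"gripper":3.8},{"tx":0.8,"ty":-21.8,"tz":3.6,"ax":0,"ay":0,"az":0,"gripper":3.8}]'
```

```text
clock: 34.83
position: [0.6168, -0.1962, 0.0408]
tool_rot: [[0.0, 0.974, 0.225], [-0.0, 0.225, -0.974], [-1.0, 0.0, 0.0]]
wrist_force: [0.3, -0.4, -0.8]
grip_width: 0.041
```

```bash
python3 -m jog '[{"tx":0,"ty":0,"tz":-0.03,"ax":0,"ay":0,"az":0,"gripper":3.8},{"tx":0,"ty":0,"tz":-0.03,"ax":0,"ay":0,"az":0,"gripper":8.7},{"tx":0,"ty":0,"tz":-0.03,"ax":0,"ay":0,"az":0,"gripper":8.7},{"tx":0,"ty":0,"tz":-0.03,"ax":0,"ay":0,"az":0,"gripper":8.7},{"tx":0,"ty":0,"tz":-0.03,"ax":0,"ay":0,"az":0,"gripper":8.7},{"tx":0,"ty":0,"tz":-0.03,"ax":0,"ay":0,"az":0,"gripper":8.7},{"tx":0,"ty":0,"tz":3,"ax":0,"ay":0,"az":0,"gripper":8.7},{"tx":0,"ty":0,"tz":7,"ax":0,"ay":0,"az":0,"gripper":8.7},{"tx":0,"ty":0,"tz":10.5,"ax":0,"ay":0,"az":0,"gripper":8.7},{"tx":0,"ty":0,"tz":12,"ax":0,"ay":0,"az":0,"gripper":8.7},{"tx":0,"ty":0,"tz":12,"ax":0,"ay":0,"az":0,"gripper":8.7},{"tx":0,"ty":0,"tz":12,"ax":0,"ay":0,"az":0,"gripper":8.7}]';python3 look.py w14 .616 -.196 .054 40; python3 lid.py w14 .616 -.196 .036 20
python3 -m jog '[{"tx":-1,"ty":-5,"tz":1,"ax":0,"ay":0,"az":0,"gripper":8.7},{"tx":-4,"ty":-10,"tz":3,"ax":0,"ay":0,"az":0,"gripper":8.7},{"tx":-8,"ty":-14,"tz":5,"ax":0,"ay":0,"az":0,"gripper":8.7},{"tx":-12,"ty":-18,"tz":6,"ax":0,"ay":0,"az":0,"gripper":8.7},{"tx":-16,"ty":-21,"tz":6,"ax":0,"ay":0,"az":0,"gripper":8.7},{"tx":-16,"ty":-21,"tz":6,"ax":0,"ay":0,"az":0,"gripper":8.7},{"tx":-16,"ty":-21,"tz":6,"ax":0,"ay":0,"az":0,"gripper":8.7},{"tx":-16,"ty":-21,"tz":6,"ax":0,"ay":0,"az":0,"gripper":8.7}]'
python3 -c "
from h import *
t=camera('top'); cv2.imwrite('pics/t15.png',cv2.resize(t[100:300,140:460,::-1],None,fx=2.5,fy=2.5,interpolation=cv2.INTER_CUBIC)); c=cam('top')
for n,X in dict(brass=(.616,-.196,.036),red=(.616,-.196,.054),knob=(.609,.2155,.088),green=(.463,.013,.018)).items():
    uv=proj(c,X); q,bb,A=blob(t.copy(),uv,40); print(n,uv.round(1),q.round(1),bb)"
```

```text
clock: 36.33
position: [0.6158, -0.196, 0.1587]
tool_rot: [[-0.002, 0.974, 0.225], [0.001, 0.225, -0.974], [-1.0, -0.002, -0.001]]
wrist_force: [-0.4, 0.5, -0.2]
grip_width: 0.0872
t 36.325 tcp [ 0.6158 -0.196   0.1587] jaw [ 0.225 -0.974 -0.001] q [ 28.  22. -19.  88.   7.  71. -69.] expect px [318. 195.] col [129  38  35]
px [317.4 193.6] box (292, 169, 52, 50) pos [ 0.6169 -0.1951  0.054 ] diam mm 43.5 delta cm [  0.11   0.09 -10.47]
px (283, 154, 70, 71) pos [ 0.6159 -0.1956  0.036 ] circle [ 0.6155 -0.1961] diam 0.066
clock: 37.38
position: [0.4578, -0.4047, 0.2199]
tool_rot: [[-0.0, 0.974, 0.227], [0.001, 0.227, -0.974], [-1.0, 0.0, -0.001]]
wrist_force: [-0.1, -0.5, -0.1]
grip_width: 0.0869
brass [408.1 155.4] [409.3 154.7] (400, 146, 20, 19)
red [409.6 153.6] [409.3 154.7] (400, 146, 20, 19)
knob [223.2 154.8] [222.8 155.5] (219, 151, 9, 10)
green [317.5 223.6] [317.4 223.6] (308, 214, 20, 20)
```

View pics/t15.png

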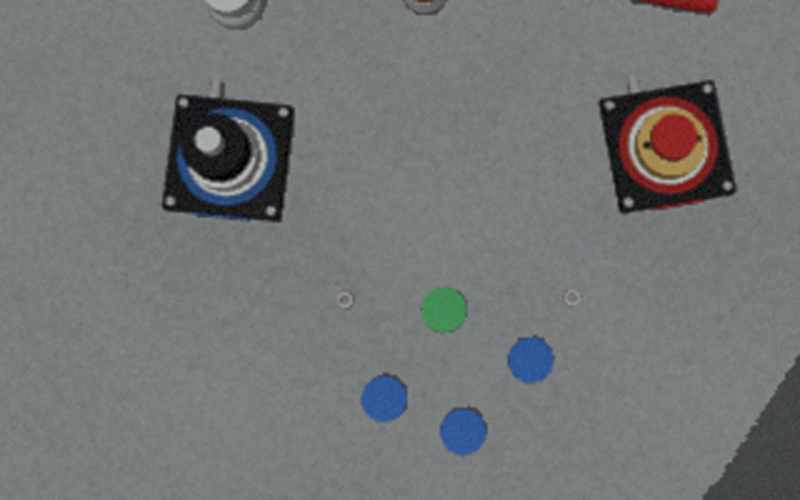

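Picture 13: both stacks stand upright, with the shield knob at (208,138) and the red lid on the brass block at (674,135) in the crop. The green dish is unmoved and the robot is clear. Handing in.

```bash
python3 -c "
from rig import *
print(close_job())"
```

```text
the job is handed in; nothing more can be done
None
```

I loaded both plates in the required order and handed the job in at about 37 s. The hand-in gives no verdict, so the results below are from my own checks.

- **Chilled plate:** the aluminium block is on the plate, the leftmost blue-lidded dish is on the block, and the shield is over the dish.
- **Heated plate:** the brass block is on the plate, with the red-lidded dish on it.

**Last checks:**
- **Centring:** the blocks, the red dish and the shield were within about 1–2 mm of where they should be. The blue dish was about 2 mm off centre before the shield covered it. I did not see it again after that.
- **Placing:** the shield came down with almost no force and at the expected height.
- **Green dish:** its image position had not changed, at (317.4, 223.6) px against (317.3, 223.5) px at the start.
- **Robot:** the gripper was open and clear of everything.

**What went wrong or disagreed:**
- **First move refused:** it lacked some required keys, so the arm did not move. It cost one picture.
- **Plate rings:** the top camera's fits to the plate rings differed from the wrist camera's by 1–4 mm. The rings were partly covered and only coarsely resolved from above, so I used the wrist camera.
- **Side camera:** its dish positions were off by 3–10 mm in y, probably because the dish walls were included. I did not use them.

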